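Lay back a ratcheting recipe stand

TASK

The recipe stand is too upright to read while standing at the counter. Flip the red pawl lever right over, away from the robot, to free the ratchet, lay the panel back until it slopes at 35 degrees from the counter (within 5 degrees), then flip the lever back so that the pawl sits in the teeth again and locks the panel there. Leave everything else where it is.

Things in the scene. Friction and masses are not known exactly. Their poses are not given: they have to be found in the camera images.
- stand: Wooden recipe stand, fixed to the counter. Origin on the counter under the panel's hinge, mid-width of the panel; x points away from the reader (the way the panel leans), y to the side where the ratchet and its lever are, z up. Base board 240 (x) by 300 (y) by 12 mm, x -120 to 120, y -105 to 195 mm. A steel post carries the pawl at x -70, y 129, up to 101 mm high.
- panel (a joint): Slope of the panel from the counter in rad: 0 = lying flat, 1.57 = upright (range 0 to 1.4). It hinges about the stand's y axis at point panel_hinge, top edge moving away along +x and down as the value falls. The panel stays where it is left (stiff hinge: 0.4 to 0.8 N m to lay it back, 0.9 to 1.3 N m to raise it). With the pawl in the teeth (12 degrees apart) it can be raised, but can be laid back only by the play of one tooth, at most 12 degrees.
- pawl (a joint): Flip lever of the pawl, rad. 0 = pawl fully in the teeth, lever leaning 0.45 rad from vertical towards the reader (stand -x); up to 0.13 while its nose rides on a tooth. It grows as the lever is tipped to stand +x; at 0.95 (end stop) it leans 0.5 rad to +x and the pawl is clear of the teeth. The weighted lever falls to either side by itself from its top point (0.45) and stays there; moving it takes under 1 N.
- panel_hinge (a point): On the panel's hinge axis, 65 mm above the counter, mid-width; axes as the stand.
- panel_push (a point): A point on the panel's front (upper) face: 100 mm from the hinge along the panel and 20 mm from mid-width towards -y of the stand, 6 mm out from the hinge plane; moves with the panel. Its x points up the slope, its z out of the face. The panel is 200 mm wide (y -100 to 100), 10 mm thick, its top edge 185 mm from the hinge; a 26 mm high ledge runs along its foot.
- pawl_pivot (a point): On the pawl's pivot axis (parallel to the stand's y), in the middle plane of the lever: 70 mm to -x of the hinge, y 165 mm, 95 mm above the counter.
- lever_grip (a point): Centre of the lever's red barrel handle, 24 mm diameter and 24 mm long along the stand's y (grip it by its two flat ends), 62 mm from pawl_pivot. It swings in the stand's x-z plane about pawl_pivot. It lies some 65 mm outside the panel's edge, about 150 mm above the counter.
- riser: Fixed counter riser over the lever: board 120 (x) by 170 (y) by 12 mm, underside 260 mm above the counter, cantilevered from two legs (14 mm square, at x -20 and 53 mm) along its outer edge, y = 78 mm, some 120 mm outside the lever; open towards the robot and towards the panel. Origin on the counter under the board's centre, so the board's near edge is at its x = -60 mm, about above the pawl pivot; a gripper must come in under it tilted, from the robot's side.
- bowl_a: Small blue ceramic bowl standing on the riser, 110 mm wide, 45 mm high, origin under its centre. Leave alone.
- bowl_b: The same bowl on the counter. Leave alone.
- tub: Lidded white plastic tub, 118 by 148 mm, 87 mm high, origin under its centre. Leave alone.
- spoon_rest: Bamboo spoon rest, 100 by 75 mm, 16 mm high, origin under its centre. Leave alone.
- steamer_lid: Aluminium steamer lid, 224 mm wide, 62 mm high, origin under its centre. Leave alone.

How it is judged:
On the way, in this order (a step that is already met when the one before it is completed fails the run):
1. the pawl lever is flipped over, clear of the teeth, the panel still steep (value of joint pawl above 0.65 rad and value of joint panel above 0.8 rad), for 0.2 s.
2. with the pawl clear, the panel is laid back to 35 degrees within 5 (value of joint pawl above 0.65 rad and value of joint panel between 0.52 and 0.7 rad), for 0.2 s.
At the end, for the whole second after the job is handed in: The panel stands still at 35 degrees from the counter, within 5 degrees (0.52 to 0.70 rad), and the pawl lever is back towards the reader with the pawl in the teeth (joint below 0.25 rad) (value of joint pawl below 0.25 rad and value of joint panel between 0.52 and 0.7 rad and velocity of joint panel between -0.05 and 0.05 rad/s); the robot touches nothing.
It fails at once if a bystander (bowl, tub, spoon rest or steamer lid) is moved by more than 15 mm (distance of any of bowl_a, bowl_b, tub, spoon_rest, steamer_lid from where it was at the start of the episode above 0.015 m).
It also fails if it takes over 56 s, if anything falls off the work surface, if the arm or the gripper's body presses on something with over 40 N, if the wrist force passes 120 N, or if a joint passes its speed limit or range.

ROBOT

A 7-joint arm with a two-finger parallel gripper is mounted at the origin on the work surface. World frame = base frame: x ahead of the robot, y to its left, z up, the work surface at z = 0. Lengths are in m, angles in rad, forces in N, time in s.
With the tool pointing down it reaches from about 0.35 to 0.9 m from the base axis. Payload 8.1 kg.
Tool frame: the origin (TCP) lies on the centre line of the jaws, within the pads' length; the fingertips stand 17 mm ahead of it and the grasp point (between the pads) lies 2 mm behind it; z points along the fingers, y is the direction in which the jaws open and shut (so a half turn about z gives the same grasp; the last joint's range is limited). The gripper opens to 92 mm and grips with 3 to 60 N. Pads are 19 mm wide; open, the fingers measure 130 mm over their backs; the gripper's body (75 mm by 190 mm) begins 47 mm behind the grasp point.
Start: joints at [1.232, 0.434, 0.025, 1.573, -0.012, 1.134, -0.075], TCP at [0.146, -0.608, 0.244] pointing down, gripper open.
Joint ranges: [-2.62, 2.62], [-0.44, 2.09], [-1.27, 1.32], [0.08, 2.57], [-1.32, 4.46], [0.12, 2], [-2.74, 2.74]. Speed limits (rad/s): [2.22, 2.22, 3.01, 3.01, 3.14, 3.14, 3.14].

INTERFACE

Orientations are given as a rotation vector (axis times angle).
In Python, from cell import arm, imaging, job gives the robot as it stands.
- The arm moves only by the tool jog_arm, never from a script. Its argument "moves" is a list of rows, each an object with "fingers": the closure, from -1 (fully open) to 1 (shut); "xyz": the shift along the tool's x, y, z in cm, a list of three; "angular": the turn, a rotation vector about the tool's x, y, z in rad, a list of three. In form: [{"fingers": fingers, "xyz": [dx, dy, dz], "angular": [ax, ay, az]}, ...]. A call has 1 to 12 rows; each row is the pose to reach, as a shift and turn from the pose commanded when the call began, along the tool's axes at that moment; what a row does not reach only later rows make up. A row lasts 1/8 s, in which the tool goes at most 62.5 mm and 10.7 degrees, less where a joint would pass 70% of its speed; a pose out of reach is approached as far as the arm can. A call with a gripper value outside its range is refused whole. The fingers move at their own pace and stop on an object; "grip_force" is the grip in N (left out, the last holds). Time passes only in rows, so rows that repeat a pose let the fingers close. It gives the time, the measured TCP pose, the force and the opening at its end, in the units of the state.
- arm.observe(): the state, without advancing time (a new reading comes with each control period).
- imaging.get_image(name): name is "side" or "top"; returns the picture (480x640x3 uint8, red, green, blue); there is no depth.
- imaging.camera_params(name): a dict with "fx", "fy", "cx", "cy" (pixels), "rvec" (rotation vector, rad) and "tvec" (3), from world to camera coordinates, as OpenCV has them. Camera axes: x right, y down, z forward; pixel columns grow to the right and rows downward; lengths in m; the calibration is good to about 2 mm. A picture is of the moment at which its call begins. camera_params takes no time and is no camera call.
- job.sign_off(): hands the job in, once; it reports no verdict.
The state is a dict: "clock": time; "joints": joint angles; "dq": joint speeds; "joint_efforts": joint torques, N m; "position": TCP position; "ee_rot": TCP orientation; "force": force on the tool from outside, world axes, zero at the start; "ft_torque": the same for the moment, N m; "width": opening from 0.0 (shut) to 1.0 (fully open).
Only numpy, scipy, OpenCV 4.12 (cv2) and the standard library are available. Lean on these libraries where they do the work, as an engineer would, in place of code of your own. Each camera call takes 0.05 s, during which the arm holds its last target. There are 200 camera calls.

## Working session

There is one attempt and no reset: what is moved stays moved. The work goes in short steps, Python scripts to look and compute and a tool call to move; the robot and the scene stay as the last step left them, time stands still between calls to the robot, and variables do not carry over. Pictures are saved under pics/ and viewed, about 8 in all and at most 12, crops included, and the job is handed in when it is done.

Besides the shell and the picture viewer there is one more tool, called after "Request:" as name(argument=value, ...), one argument or row to a line, values as JSON. jog_arm: Moves the arm, as the interface text tells. Its arguments: {"type":"object","properties":{"moves":{"type":"array"},"grip_force":{"type":"number"}},"required":["moves"]}

```bash
mkdir -p pics; ls; python3 - <<'E'
from cell import arm, imaging, job
import cv2,json
for n in("side","top"):
    cv2.imwrite(f"pics/{n}0.png",imaging.get_image(n)[:,:,::-1]); print(n,imaging.camera_params(n))
print(arm.observe())
E
```

```text
pics
side {'fx': 466.3853333918209, 'fy': 466.3853333918209, 'cx': 315.51605324650217, 'cy': 235.09886161998665, 'rvec': array([ 0.78940888, -2.36196304,  1.33980956]), 'tvec': array([0.39261172, 0.31859144, 1.03734127])}
top {'fx': 438.8103994671021, 'fy': 438.8103994671021, 'cx': 313.5418692960324, 'cy': 248.63312868082954, 'rvec': array([ 2.16871523, -2.17420455,  0.08838205]), 'tvec': array([-0.03439981,  0.55451995,  1.25755091])}
{'clock': 0.1, 'joints': array([ 1.2323652 ,  0.43515916,  0.02498608,  1.5740247 , -0.01159903,
        1.13398437, -0.07509646]), 'dq': array([-0.00015089, -0.00192865,  0.00223741, -0.00243806, -0.00089985,
        0.0008571 ,  0.00134184]), 'joint_efforts': array([ 3.34514574e-03, -6.69116735e+01,  9.87960510e-01, -3.15142536e+01,
       -6.05047890e-02,  3.72662453e-02,  7.48748766e-05]), 'position': array([ 0.14587174, -0.60728588,  0.24301274]), 'ee_rot': array([-3.11840325e+00, -3.69300322e-01,  4.75707265e-04]), 'force': array([-0.36637121,  0.13302892,  0.1803116 ]), 'ft_torque': array([ 0.01812583, -0.0363226 ,  0.00048892]), 'width': 1.001957703362}
```

View pics/side0.png

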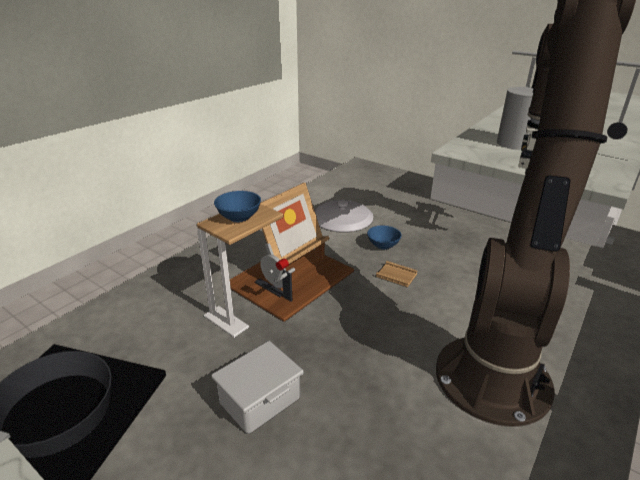

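View pics/top0.png

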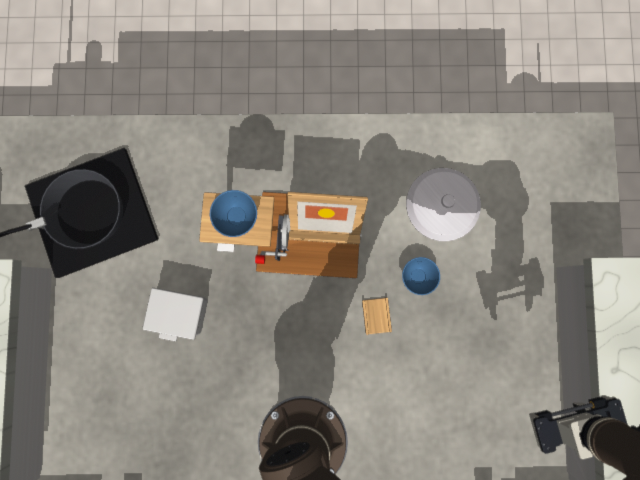

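The side view shows the stand, with the red handle near (282,264) and the riser and bowl above it. The top view shows the board corners near (257,272) and (358,277), with red at (260,260). I'll zoom in on both for corner pixels.

```bash
cat > h.py <<'E'
import numpy as np, cv2
from scipy.optimize import least_squares
from scipy.spatial.transform import Rotation as R
from cell import arm, imaging, job
def cam(n):
    p=imaging.camera_params(n); K=np.array([[p['fx'],0,p['cx']],[0,p['fy'],p['cy']],[0,0,1]])
    return K,np.array(p['rvec']),np.array(p['tvec'])
def proj(n,P):
    K,r,t=cam(n); return cv2.projectPoints(np.array(P,float).reshape(-1,1,3),r,t,K,None)[0].reshape(-1,2)
def atz(n,uv,z):
    K,r,t=cam(n); Rm=cv2.Rodrigues(r)[0]; d=Rm.T@np.linalg.inv(K)@[*uv,1]; c=-Rm.T@t
    return c+d*(z-c[2])/d[2]
def tri(uvs):  # dict name->uv
    n1,n2=uvs; P=[]
    for n in uvs:
        K,r,t=cam(n); P.append(K@np.c_[cv2.Rodrigues(r)[0],t])
    X=cv2.triangulatePoints(P[0],P[1],np.array(uvs[n1],float),np.array(uvs[n2],float))[:,0]
    return X[:3]/X[3]
def red(img):
    r,g,b=[img[:,:,i].astype(int) for i in range(3)]
    m=((r>110)&(g<60)&(b<60)).astype(np.uint8)
    n,l,s,c=cv2.connectedComponentsWithStats(m); 
    return [(tuple(s[i]),tuple(c[i].round(1))) for i in range(1,n) if s[i][4]>12]
E
python3 - <<'E'
from h import *
a=cv2.imread("pics/top0.png");b=cv2.imread("pics/side0.png")
print(red(a[:,:,::-1]),red(b[:,:,::-1]))
A=cv2.resize(a[180:290,190:380],None,fx=4,fy=4,interpolation=cv2.INTER_CUBIC)
B=cv2.resize(b[175:335,190:365],None,fx=4,fy=3.5,interpolation=cv2.INTER_CUBIC)
cv2.imwrite("pics/t1.png",A);cv2.imwrite("pics/s1.png",B)
E
```

```text
[((np.int32(256), np.int32(255), np.int32(9), np.int32(9), np.int32(71)), (np.float64(259.8), np.float64(259.3)))] [((np.int32(278), np.int32(259), np.int32(11), np.int32(9), np.int32(65)), (np.float64(283.4), np.float64(262.8)))]
```

View pics/t1.png

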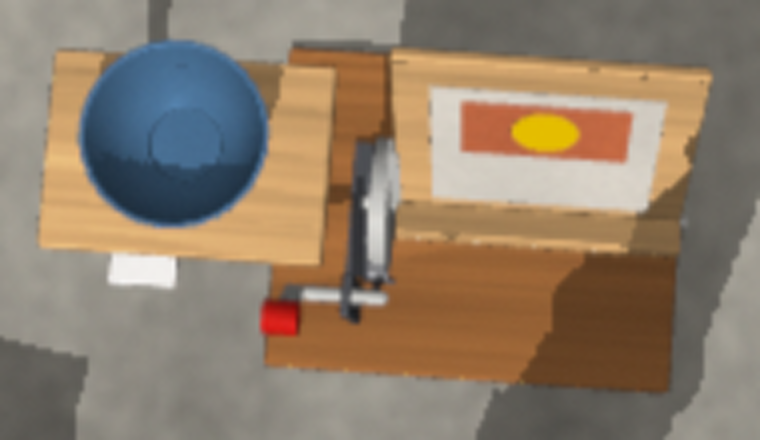

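View pics/s1.png

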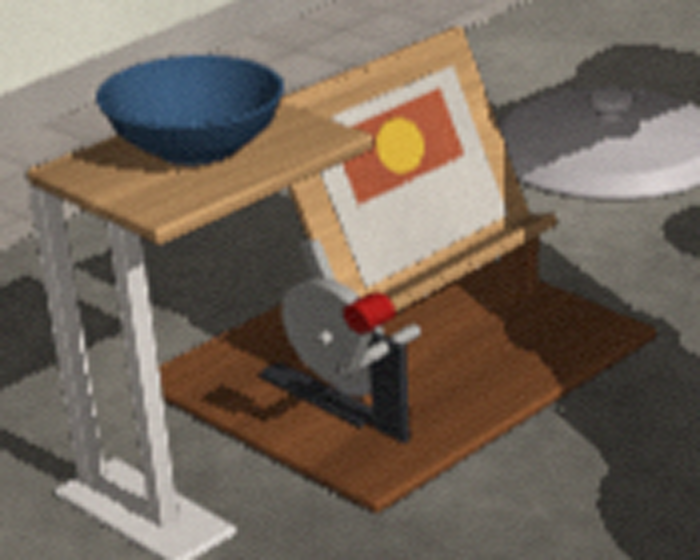

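Top crop: board corners at about (265,365), (668,391) and (292,45), and panel top at (392,48) and (712,70). Side crop: board near corner at (377,502), right (655,328), left (163,370), and panel top right at (460,28). Next I fit the stand, panel angle and riser.

```bash
cat > fit.py <<'E'
from h import *
T=lambda u,v:(190+u/4,180+v/4)
S=lambda u,v:(190+u/4,175+v/3.5)
def W(p,P): # stand->world
    c,s=np.cos(p[2]),np.sin(p[2]); return np.array([p[0]+c*P[0]-s*P[1],p[1]+s*P[0]+c*P[1],P[2]])
def pan(th,d,y,n): return np.array([d*np.cos(th)-n*np.sin(th),y,.065+d*np.sin(th)+n*np.cos(th)])
if __name__=="__main__":
    obs=[("top",T(265,365),(-.12,.195,.012)),("top",T(668,391),(-.12,-.105,.012)),("top",T(292,45),(.12,.195,.012)),
     ("side",S(377,502),(-.12,.195,.012)),("side",S(655,328),(-.12,-.105,.012)),("side",S(163,370),(.12,.195,.012)),
     ("top",T(392,48),("p",.185,.1)),("top",T(712,70),("p",.185,-.1)),("side",S(460,28),("p",.185,-.1))]
    def f(p):
        r=[]
        for n,uv,P in obs:
            if P[0]=="p": P=pan(p[3],P[1],P[2],0)
            r+=list(proj(n,W(p,P))[0]-uv)
        return np.array(r)
    s=least_squares(f,[.55,0.05,0,1.1],loss='soft_l1'); p=s.x; print("stand",p.round(4),"panel deg",np.degrees(p[3]).round(1)); print(f(p).reshape(-1,2).round(1).tolist())
    h=tri({"top":(260.3,259.8),"side":(283.4,262.8)}); print("handle",h.round(4))
    for a in(0,.13): print("pred",W(p,(-.07-.062*np.sin(.45-a),.165,.095+.062*np.cos(.45-a))).round(4))
    robs=[("top",T(56,50),(.06,.085,.272)),("top",T(335,68),(.06,-.085,.272)),("top",T(322,263),(-.06,-.085,.272)),("top",T(38,247),(-.06,.085,.272)),
      ("side",S(371,143),(-.06,-.085,.272)),("side",S(157,232),(-.06,.085,.272)),("side",S(30,178),(.06,.085,.272))]
    g=lambda q:np.concatenate([proj(n,W(q,P))[0]-uv for n,uv,P in robs])
    q=least_squares(g,[.6,.2,0],loss='soft_l1').x; print("riser",q.round(4)); print(g(q).reshape(-1,2).round(1).tolist())
    hz=np.linalg.inv(cv2.Rodrigues(np.array([0,0,p[2]]))[0])@(np.r_[q[:2],0]-np.r_[p[:2],0]); print("riser in stand",hz.round(3))
    print("pivot",W(p,(-.07,.165,.095)).round(4))
E
python3 fit.py
```

```text
stand [ 0.5945 -0.0685 -0.0754  1.1545] panel deg 66.1
[[-0.7, -0.1], [0.4, 0.9], [-0.6, -0.2], [0.0, -0.1], [1.6, -1.0], [-6.7, 0.5], [-0.1, -0.1], [0.7, 0.1], [-0.1, -1.4]]
handle [0.5136 0.1026 0.1557]
pred [0.5102 0.1033 0.1508]
pred [0.5177 0.1028 0.1539]
riser [ 0.603   0.1452 -0.0679]
[[-1.0, -0.4], [0.2, -0.4], [-0.3, 0.8], [-1.0, 0.2], [1.6, -3.2], [0.9, -0.9], [-1.0, -3.0]]
riser in stand [-0.008  0.214  0.   ]
pivot [0.5371 0.1013 0.095 ]
```

```bash
cat > go.py <<'E'
import sys; from fit import *
P=np.array([.5945,-.0685,-.0754])
def rot(a,yaw=-.0754,rollj=0):
    z=np.array([np.cos(a),0,-np.sin(a)]); y=np.array([0,-1,0.]); x=np.cross(y,z)
    return R.from_euler('z',yaw)*R.from_matrix(np.c_[x,y,z])
def plan(*tg):  # (world pos, elevation)
    o=arm.observe(); R0=R.from_rotvec(o['ee_rot']); print("pos",o['position'].round(4),"t",o['clock'],"F",o['force'].round(1),"w",round(o['width'],3))
    for p,a in tg:
        Rt=rot(a); print("xyz cm",(R0.inv().apply(np.array(p)-o['position'])*100).round(2).tolist(),"ang",(R0.inv()*Rt).as_rotvec().round(3).tolist())
E
python3 - <<'E'
from go import *
a=np.radians(42); H=np.array([.513,.103,.153]); z=rot(a).apply([0,0,1])
plan(([.40,-.35,.32],np.radians(90)),([.40,-.1,.32],np.radians(65)),(H-.08*z,a),(H+.002*z,a))
E
```

```text
pos [ 0.1459 -0.6073  0.243 ] t 0.1 F [-0.4  0.1  0.2] w 1.002
xyz cm [30.72, -19.09, -7.68] ang [-0.001, 0.0, 0.311]
xyz cm [36.56, -43.4, -7.64] ang [-0.069, 0.433, 0.306]
xyz cm [46.63, -62.3, 3.73] ang [-0.132, 0.831, 0.292]
xyz cm [52.43, -60.43, 9.21] ang [-0.132, 0.831, 0.292]
```

Request:
jog_arm(
  moves=[
    {"fingers":-0.3,"xyz":[15,-9.5,-7.7],"angular":[0,0,0.15]},
    {"fingers":-0.3,"xyz":[30.7,-19,-7.7],"angular":[0,0,0.31]},
    {"fingers":-0.3,"xyz":[30.7,-19,-7.7],"angular":[0,0,0.31]},
    {"fingers":-0.3,"xyz":[30.7,-19,-7.7],"angular":[0,0,0.31]},
    {"fingers":-0.3,"xyz":[30.7,-19,-7.7],"angular":[0,0,0.31]},
    {"fingers":-0.3,"xyz":[30.7,-19,-7.7],"angular":[0,0,0.31]},
    {"fingers":-0.3,"xyz":[36.5,-43.4,-7.6],"angular":[-0.07,0.43,0.31]},
    {"fingers":-0.3,"xyz":[36.5,-43.4,-7.6],"angular":[-0.07,0.43,0.31]},
    {"fingers":-0.3,"xyz":[36.5,-43.4,-7.6],"angular":[-0.07,0.43,0.31]},
    {"fingers":-0.3,"xyz":[36.5,-43.4,-7.6],"angular":[-0.07,0.43,0.31]},
    {"fingers":-0.3,"xyz":[36.5,-43.4,-7.6],"angular":[-0.07,0.43,0.31]},
    {"fingers":-0.3,"xyz":[36.5,-43.4,-7.6],"angular":[-0.07,0.43,0.31]},
  ],
  grip_force=5,
)

```text
clock: 1.6
position: [0.3994, -0.1007, 0.3198]
ee_rot: [3.047, -0.12, 0.672]
force: [-0.2, -0.4, 0.0]
width: 0.648
```

```bash
python3 - <<'E'
from go import *
a=np.radians(42); H=np.array([.513,.103,.153]); z=rot(a).apply([0,0,1])
print(arm.observe()['joints'].round(2),arm.observe()['ee_rot'])
plan((H-.08*z,a),(H+.002*z,a))
E
```

```text
[ 0.6  -0.21 -0.36  2.2  -0.21  0.72 -1.29] [ 3.04690559 -0.12005694  0.67178689]
pos [ 0.3994 -0.1007  0.3198] t 1.6 F [-0.2 -0.4  0. ] w 0.648
xyz cm [-1.33, -21.21, 11.82] ang [0.004, 0.404, -0.002]
xyz cm [1.89, -21.24, 19.36] ang [0.004, 0.404, -0.002]
```

Request:
jog_arm(
  moves=[
    {"fingers":-0.3,"xyz":[0,-5,2],"angular":[0,0.15,0]},
    {"fingers":-0.3,"xyz":[-0.5,-10,4],"angular":[0,0.3,0]},
    {"fingers":-0.3,"xyz":[-1,-15,7],"angular":[0,0.4,0]},
    {"fingers":-0.3,"xyz":[-1.3,-21.2,11.8],"angular":[0,0.404,0]},
    {"fingers":-0.3,"xyz":[-1.3,-21.2,11.8],"angular":[0,0.404,0]},
    {"fingers":-0.3,"xyz":[-1.3,-21.2,11.8],"angular":[0,0.404,0]},
    {"fingers":-0.3,"xyz":[-1.3,-21.2,11.8],"angular":[0,0.404,0]},
    {"fingers":-0.3,"xyz":[-1.3,-21.2,11.8],"angular":[0,0.404,0]},
  ],
)

```text
clock: 2.6
position: [0.428, 0.0949, 0.2635]
ee_rot: [2.876, -0.112, 1.209]
force: [0.9, 0.2, 0.1]
width: 0.647
```

```bash
python3 - <<'E'
from go import *
a=np.radians(42); H=np.array([.513,.103,.153]); z=rot(a).apply([0,0,1])
print(arm.observe()['joints'].round(2),arm.observe()['ee_rot'])
plan((H-.08*z,a),(H+.002*z,a))
b=imaging.get_image("side")[:,:,::-1];a=imaging.get_image("top")[:,:,::-1]
f=dict(fx=3.5,fy=3.5,interpolation=cv2.INTER_CUBIC)
B=cv2.resize(b[170:310,210:350],(400,400),interpolation=cv2.INTER_CUBIC);A=cv2.resize(a[190:330,210:350],(400,400),interpolation=cv2.INTER_CUBIC)
cv2.imwrite("pics/c2.png",np.hstack([A,B]))
E
```

```text
[ 1.04 -0.44 -1.27  2.48 -1.32  0.12 -0.74] [ 2.87569492 -0.11181197  1.20948773]
pos [0.428  0.0949 0.2635] t 2.6 F [0.9 0.2 0.1] w 0.647
xyz cm [-2.35, -1.39, 5.76] ang [-0.008, 0.042, -0.006]
xyz cm [-2.0, -1.33, 13.95] ang [-0.008, 0.042, -0.006]
```

View pics/c2.png

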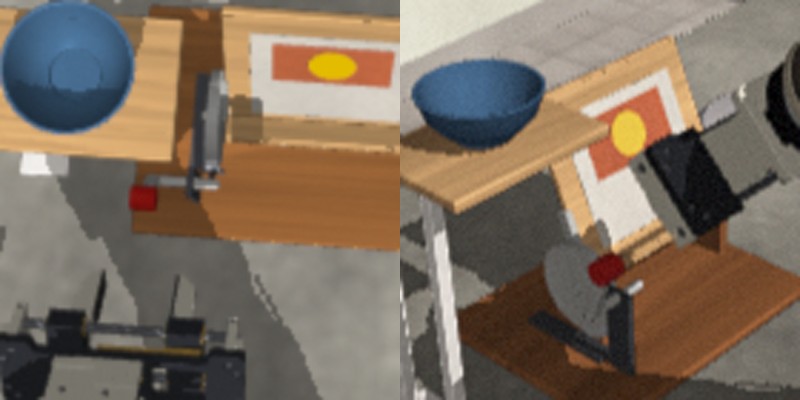

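The picture shows the gripper short of the handle with its jaws straddling it in y. Joints 2, 3, 5 and 6 are at their limits because the wrist is in the wrong branch. I'll identify the kinematics to find a better one (joint 5 near π).

```bash
cat > kin.py <<'E'
from go import *
import itertools
RZ=lambda a:R.from_euler('z',a); RY=lambda a:R.from_euler('y',a)
def fk(q,p):
    # p: s1,s3,s5,s7 fixed below ; link params
    s=p['s']; h,L1,L2,L3,e1,e2,e3=p['L']
    r=RZ(s[0]*q[0]); x=np.array([0,0,h]); r=r*RY(q[1]); x=x+r.apply([0,0,L1/2]); r=r*RZ(s[1]*q[2]); x=x+r.apply([e1,0,L1/2]); r=r*RY(q[3])
    x=x+r.apply([e2,0,L2]); r=r*RZ(s[2]*q[4])*RY(q[5]); x=x+r.apply([e3,0,L3]); r=r*RZ(s[3]*q[6])
    return x,r
E
python3 - <<'E'
from kin import *
o=arm.observe()
D=[([1.2323652,.43515916,.02498608,1.5740247,-.01159903,1.13398437,-.07509646],[.14587,-.60729,.24301],[-3.11840325,-.369300322,.000475]),
([.6,-.21,-.36,2.2,-.21,.72,-1.29],[.3994,-.1007,.3198],[3.0469,-.12006,.67179]),(o['joints'],o['position'],o['ee_rot'])]
best=[]
for s in itertools.product([1,-1],repeat=4):
    p=dict(s=s,L=[.35,.4,.4,.2,0,0,0]); Q=[(fk(q,p)[1],R.from_rotvec(w)) for q,_,w in D]
    # best left yaw offset c and right yaw offset
    for c7 in (0,np.pi/2,np.pi,-np.pi/2):
        f=lambda v:np.concatenate([(((RZ(v[0])*m*RZ(c7+v[1]))*t.inv()).as_rotvec()) for m,t in Q])
        for c0 in(0,1.57,3.14,-1.57):
            r=least_squares(f,[c0,0]); best.append((r.cost,s,c7,r.x.round(3).tolist()))
best.sort(key=lambda b:b[0]); [print(b) for b in best[:5]]
E
```

```text
(np.float64(6.594154678868197e-06), (-1, -1, -1, -1), 3.141592653589793, [-0.002, -1.573])
(np.float64(6.59415467886828e-06), (-1, -1, -1, -1), -1.5707963267948966, [-0.002, 3.14])
(np.float64(6.594154678868424e-06), (-1, -1, -1, -1), 3.141592653589793, [-0.002, -1.573])
(np.float64(6.594154678868456e-06), (-1, -1, -1, -1), 3.141592653589793, [-0.002, -1.573])
(np.float64(6.594154678868479e-06), (-1, -1, -1, -1), 0, [-0.002, 1.569])
```

```bash
python3 - <<'E'
from kin import *
o=arm.observe()
D=[([1.2323652,.43515916,.02498608,1.5740247,-.01159903,1.13398437,-.07509646],[.14587,-.60729,.24301]),
([.6,-.21,-.36,2.2,-.21,.72,-1.29],[.3994,-.1007,.3198]),(o['joints'],o['position'])]
S=(-1,)*4
for mask in ([1,1,1,1,0,0,0],[1,1,1,1,1,1,0],[1]*7):
    m=np.array(mask)
    f=lambda v:np.r_[np.concatenate([fk(q,dict(s=S,L=v*m))[0]-x for q,x in D]),1e-4*(1-m)*v]
    r=least_squares(f,[.35,.4,.4,.2,0,0,0]); print(r.x.round(4),(f(r.x)[:9]*1000).round(1))
E
```

```text
[0.2769 0.4854 0.4495 0.266  0.     0.     0.    ] [ 46.4  27.1  17.4  20.4  36.    2.5  -1.8   8.2 -19.9]
[0.3092 0.4889 0.4412 0.2585 0.0387 0.0545 0.    ] [ 47.7  21.3  -1.9  23.3  32.    6.6 -11.2  -2.3  -4.7]
[0.5113 0.5104 0.5557 0.2713 0.0802 0.2107 0.0847] [ 46.   21.5  -0.4  26.7  31.1   2.9 -13.5  -0.2  -2.5]
```

```bash
python3 - <<'E'
from go import *
o=arm.observe(); import pickle; pickle.dump([(o['joints'],o['position'],o['ee_rot'])],open('d.pkl','wb'))
plan(([.40,-.10,.32],np.radians(65)),([.38,-.2,.30],np.radians(90)))
E
```

```text
pos [0.4279 0.0955 0.2635] t 2.7 F [-0.6  0.1  0.3] w 0.649
xyz cm [3.19, 19.65, -5.06] ang [-0.009, -0.36, -0.002]
xyz cm [0.93, 29.79, -4.63] ang [-0.009, -0.796, -0.0]
```

Request:
jog_arm(
  moves=[
    {"fingers":-0.3,"xyz":[1.5,5,-2.5],"angular":[0,-0.15,0]},
    {"fingers":-0.3,"xyz":[2.5,10,-4],"angular":[0,-0.28,0]},
    {"fingers":-0.3,"xyz":[3.2,15,-5],"angular":[0,-0.36,0]},
    {"fingers":-0.3,"xyz":[3.2,19.6,-5],"angular":[0,-0.36,0]},
    {"fingers":-0.3,"xyz":[3.2,19.6,-5],"angular":[0,-0.36,0]},
  ],
)

```text
clock: 3.32
position: [0.4008, -0.103, 0.321]
ee_rot: [3.056, -0.119, 0.68]
force: [0.3, -0.6, -0.4]
width: 0.652
```

```bash
cat > rec.py <<'E'
from kin import *
import pickle
o=arm.observe(); d=pickle.load(open('d.pkl','rb')); d.append((o['joints'],o['position'],o['ee_rot'])); pickle.dump(d,open('d.pkl','wb'))
print(o['joints'].round(3),o['position'].round(3))
E
python3 rec.py
```

```text
[ 1.341 -0.266 -0.871  2.168 -0.521  0.793 -0.898] [ 0.401 -0.103  0.321]
```

Request:
jog_arm(
  moves=[
    {"fingers":-0.3,"xyz":[-1,5,0],"angular":[0,-0.2,0]},
    {"fingers":-0.3,"xyz":[-2,10,0],"angular":[0,-0.44,0]},
    {"fingers":-0.3,"xyz":[-2,10,0],"angular":[0,-0.44,0]},
    {"fingers":-0.3,"xyz":[-2,10,0],"angular":[0,-0.44,0]},
  ],
)

```text
clock: 3.82
position: [0.3771, -0.1986, 0.3098]
ee_rot: [-3.126, 0.112, 0.006]
force: [-0.1, 0.9, -0.7]
width: 0.648
```

```bash
python3 rec.py
```

```text
[ 1.375  0.212 -1.147  1.85   0.193  1.216 -1.475] [ 0.377 -0.199  0.31 ]
```

```bash
cat > kin2.py <<'E'
from kin import *
import pickle
def fk2(q,v):
    # offsets vectors after each joint: v (b1:x,y,z) (b2) (b3) (b4) (b5) (b6) ; z-chain
    v=np.asarray(v); r=R.identity(); x=np.zeros(3); 
    ax=['z','y','z','y','z','y','z']; sg=[-1,1,-1,1,-1,1,-1]
    for i in range(7):
        r=r*R.from_euler(ax[i],sg[i]*q[i])
        if i<6: x=x+r.apply(v[3*i:3*i+3])
    return x,RZ(-.002)*r*RZ(np.pi/2-.0016)
D=[([1.2323652,.43515916,.02498608,1.5740247,-.01159903,1.13398437,-.07509646],[.14587,-.60729,.24301],None)]+pickle.load(open('d.pkl','rb'))
v0=np.zeros(18); v0[[2,5,8,11,14,17]]=[.3,.25,.25,.22,.22,.26]
def fitv():
    f=lambda v:np.r_[np.concatenate([(fk2(q,v)[0]-x)*1e3 for q,x,_ in D]),.02*1e3*(v-v0)*.3]
    r=least_squares(f,v0); return r.x,f(r.x)[:3*len(D)]
if __name__=="__main__":
    v,e=fitv(); print(v.reshape(6,3).round(3)); print(e.round(1))
E
python3 kin2.py
```

```text
[[-0.002 -0.018  0.276]
 [ 0.002 -0.018  0.279]
 [-0.002 -0.009  0.279]
 [ 0.002 -0.009  0.216]
 [ 0.001 -0.     0.216]
 [ 0.002 -0.     0.354]]
[ 0.  0.  0. -0.  0. -0. -0. -0.  0.  0.  0. -0.]
```

```bash
cat > sim.py <<'E'
from kin2 import *
v,_=fitv()
LO=np.array([-2.62,-.44,-1.27,.08,-1.32,.12,-2.74]);HI=np.array([2.62,2.09,1.32,2.57,4.46,2,2.74])
def err(q,x,r):
    a,b=fk2(q,v); return np.r_[x-a,(r*b.inv()).as_rotvec()*.3]
def jac(q):
    return np.array([-(err(q+d,*fk2(q,v))-0)/1e-5 for d in np.eye(7)*1e-5]).T*-1
def step(q,x,r):
    for _ in range(4):
        e=err(q,x,r); J=-np.array([(err(q+d,x,r)-e)/1e-5 for d in np.eye(7)*1e-5]).T
        dq=J.T@np.linalg.solve(J@J.T+1e-5*np.eye(6),e); q=np.clip(q+dq,LO,HI)
    return q
def ikseed(q0,x,r,w=.03):
    f=lambda q:np.r_[err(q,x,r)*10,w*(q-q0)*.1]
    return least_squares(f,np.clip(q0,LO+.01,HI-.01),bounds=(LO,HI)).x
E
python3 - <<'E'
from sim import *
a=np.radians(45); H=np.array([.513,.103,.153]); Rg=rot(a)*RZ(np.pi); z=Rg.apply([0,0,1])
q0=arm.observe()['joints']
for a in (40,45,50):
  Rg=rot(np.radians(a))*RZ(np.pi)
  for s in ([-.2,.4,0,2.4,3.14,.5,0],[.3,.4,-.6,2.4,2.6,.6,0],[.8,.3,-1.1,2.4,2.2,.6,0]):
    qg=ikseed(np.array(s),H-.07*z,Rg); print(a,qg.round(2),np.abs(err(qg,H-.07*z,Rg)).max().round(4))
qg=ikseed(np.array([-.2,.4,0,2.4,3.14,.5,0]),H-.07*z,rot(np.radians(45))*RZ(np.pi))
q=q0.copy()
for t in np.linspace(0,1,41)[1:]:
    x,r=fk2(q0+(qg-q0)*t,v); q=step(q,x,r)
    if round(t*40)%5==0: print(t,x.round(3),r.apply([0,0,1]).round(2),q.round(2),np.abs(err(q,x,r)).max().round(4))
E
```

```text
40 [ 0.28  0.34 -1.25  2.57  1.78  1.   -0.9 ] 0.0
40 [ 0.28  0.34 -1.25  2.57  1.78  1.   -0.9 ] 0.0
40 [ 0.3   0.35 -1.27  2.57  1.78  1.01 -0.89] 0.0
45 [-0.48  0.09 -0.29  2.56  1.72  0.58 -0.83] 0.0
45 [ 0.09  0.16 -0.89  2.52  1.7   0.68 -0.78] 0.0
45 [ 0.4   0.28 -1.27  2.51  1.68  0.83 -0.72] 0.0
50 [-0.42  0.06 -0.28  2.49  1.49  0.48 -0.54] 0.0
50 [ 0.15  0.13 -0.87  2.46  1.5   0.56 -0.52] 0.0
50 [ 0.49  0.24 -1.27  2.44  1.52  0.7  -0.51] 0.0
0.125 [ 0.384 -0.203  0.278] [-0.02 -0.17 -0.98] [ 1.23  0.24 -1.16  1.93  0.43  1.16 -1.44] 0.0
0.25 [ 0.403 -0.202  0.259] [ 0.03 -0.34 -0.94] [ 1.1   0.26 -1.18  2.02  0.66  1.12 -1.4 ] 0.0
0.375 [ 0.431 -0.187  0.25 ] [ 0.14 -0.46 -0.88] [ 0.98  0.28 -1.21  2.1   0.88  1.09 -1.34] 0.0
0.5 [ 0.462 -0.155  0.245] [ 0.29 -0.5  -0.81] [ 0.86  0.29 -1.24  2.18  1.08  1.07 -1.25] 0.0
0.625 [ 0.488 -0.105  0.241] [ 0.45 -0.47 -0.76] [ 0.76  0.31 -1.27  2.26  1.26  1.05 -1.15] 0.0005
0.75 [ 0.501 -0.039  0.234] [ 0.59 -0.38 -0.72] [ 0.64  0.3  -1.27  2.34  1.42  0.99 -1.02] 0.0008
0.875 [0.494 0.034 0.221] [ 0.68 -0.23 -0.7 ] [ 0.52  0.29 -1.27  2.43  1.56  0.92 -0.87] 0.0009
1.0 [0.464 0.107 0.202] [ 0.71 -0.05 -0.71] [ 0.41  0.28 -1.27  2.51  1.68  0.83 -0.72] 0.0009
```

```bash
cat > path.py <<'E'
from sim import *
import sys
def rows(q0,qpath):
    o=arm.observe(); R0=R.from_rotvec(o['ee_rot']); x0=o['position']
    b=fk2(o['joints'],v); print("model err mm",((b[0]-x0)*1e3).round(1),"rot",(b[1]*R0.inv()).as_rotvec().round(3))
    for q in qpath:
        x,r=fk2(q,v); print((R0.inv().apply(x-b[0])*100).round(1).tolist(),(R0.inv()*r).as_rotvec().round(2).tolist())
E
python3 - <<'E'
from path import *
H=np.array([.513,.103,.153]); A=np.radians(48); Rg=rot(A)*RZ(np.pi); z=Rg.apply([0,0,1])
q0=arm.observe()['joints']; q=ikseed(np.array([.5,.28,-1.2,2.5,1.6,.8,-.6]),H-.07*z,Rg); print(q.round(2))
qg=q.copy()
N=20; qq=q0.copy(); 
for t in np.linspace(0,1,N+1)[1:]: qq=step(qq,*fk2(q0+(qg-q0)*t,v))
print("end",qq.round(2))
hnd=lambda th:W(P,(-.07-.062*np.sin(.45-th),.165,.095+.062*np.cos(.45-th)))
for th in [0]+list(np.linspace(0,.95,6)): qq=step(qq,hnd(th)-.004*z,Rg); print(qq.round(2),np.abs(err(qq,hnd(th)-.004*z,Rg)).max().round(4))
rows(q0,[q0+(qg-q0)*t for t in np.arange(1,9)/N])
E
```

```text
[ 0.47  0.25 -1.27  2.46  1.59  0.73 -0.58]
end [ 0.47  0.25 -1.27  2.46  1.59  0.73 -0.58]
[ 0.34  0.48 -1.17  2.45  1.8   0.91 -0.71] 0.0
[ 0.34  0.48 -1.17  2.45  1.8   0.91 -0.71] 0.0
[ 0.36  0.48 -1.16  2.43  1.79  0.89 -0.68] 0.0
[ 0.37  0.49 -1.15  2.4   1.79  0.88 -0.65] 0.0
[ 0.37  0.5  -1.14  2.38  1.8   0.88 -0.62] 0.0
[ 0.38  0.52 -1.12  2.36  1.81  0.87 -0.61] 0.0
[ 0.37  0.54 -1.11  2.35  1.83  0.88 -0.6 ] 0.0
model err mm [ 0.  0. -0.] rot [ 0. -0. -0.]
[0.1, -0.1, 1.2] [-0.06, -0.01, -0.13]
[0.3, -0.2, 2.2] [-0.12, -0.02, -0.26]
[0.7, -0.4, 3.1] [-0.18, -0.03, -0.39]
[1.3, -0.7, 3.8] [-0.23, -0.04, -0.53]
[1.9, -1.1, 4.5] [-0.29, -0.05, -0.67]
[2.7, -1.7, 5.0] [-0.34, -0.05, -0.81]
[3.6, -2.5, 5.5] [-0.4, -0.06, -0.95]
[4.5, -3.5, 6.0] [-0.45, -0.06, -1.1]
```

Request:
jog_arm(
  moves=[
    {"fingers":-0.3,"xyz":[0.1,-0.1,1.2],"angular":[-0.06,-0.01,-0.13]},
    {"fingers":-0.3,"xyz":[0.3,-0.2,2.2],"angular":[-0.12,-0.02,-0.26]},
    {"fingers":-0.3,"xyz":[0.7,-0.4,3.1],"angular":[-0.18,-0.03,-0.39]},
    {"fingers":-0.3,"xyz":[1.3,-0.7,3.8],"angular":[-0.23,-0.04,-0.53]},
    {"fingers":-0.3,"xyz":[1.9,-1.1,4.5],"angular":[-0.29,-0.05,-0.67]},
    {"fingers":-0.3,"xyz":[2.7,-1.7,5.0],"angular":[-0.34,-0.05,-0.81]},
    {"fingers":-0.3,"xyz":[3.6,-2.5,5.5],"angular":[-0.4,-0.06,-0.95]},
    {"fingers":-0.3,"xyz":[4.5,-3.5,6.0],"angular":[-0.45,-0.06,-1.1]},
    {"fingers":-0.3,"xyz":[4.5,-3.5,6.0],"angular":[-0.45,-0.06,-1.1]},
  ],
)

```text
clock: 4.95
position: [0.4217, -0.1643, 0.251]
ee_rot: [2.356, 1.364, -0.099]
force: [0.6, 0.2, 1.0]
width: 0.651
```

```bash
python3 - <<'E'
from path import *
q0=arm.observe()['joints'];print(q0.round(2)); rows(q0,[])
E
python3 rec.py; python3 - <<'E'
from path import *
H=np.array([.513,.103,.153]); A=np.radians(48); Rg=rot(A)*RZ(np.pi); z=Rg.apply([0,0,1])
q0=arm.observe()['joints']; qg=ikseed(np.array([.5,.28,-1.2,2.5,1.6,.8,-.6]),H-.07*z,Rg); print(qg.round(2))
rows(q0,[q0+(qg-q0)*t for t in np.arange(1,12)/12])
E
```

```text
[ 1.03  0.22 -1.21  2.1   0.75  1.02 -1.12]
model err mm [-0.8 -1.3 -0.6] rot [-0.     0.001 -0.001]
[ 1.026  0.221 -1.212  2.102  0.753  1.021 -1.118] [ 0.422 -0.164  0.251]
[ 0.48  0.25 -1.27  2.46  1.59  0.73 -0.58]
model err mm [-0.  0. -0.] rot [-0.     0.001 -0.001]
[1.6, 0.3, 0.1] [-0.06, -0.0, -0.14]
[3.3, 0.5, -0.0] [-0.11, -0.0, -0.29]
[5.2, 0.6, -0.2] [-0.17, -0.0, -0.44]
[7.3, 0.6, -0.5] [-0.23, 0.0, -0.59]
[9.5, 0.3, -0.9] [-0.29, 0.0, -0.74]
[11.8, -0.2, -1.4] [-0.35, 0.0, -0.89]
[14.2, -1.0, -2.0] [-0.42, 0.01, -1.04]
[16.6, -2.1, -2.6] [-0.48, 0.01, -1.19]
[19.0, -3.5, -3.3] [-0.55, 0.01, -1.34]
[21.3, -5.1, -4.1] [-0.62, 0.01, -1.49]
[23.5, -7.1, -4.8] [-0.69, 0.02, -1.64]
```

Model is accurate to about 1 mm. Continuing.

Request:
jog_arm(
  moves=[
    {"fingers":-0.3,"xyz":[1.6,0.3,0.1],"angular":[-0.06,0,-0.14]},
    {"fingers":-0.3,"xyz":[3.3,0.5,0],"angular":[-0.11,0,-0.29]},
    {"fingers":-0.3,"xyz":[5.2,0.6,-0.2],"angular":[-0.17,0,-0.44]},
    {"fingers":-0.3,"xyz":[7.3,0.6,-0.5],"angular":[-0.23,0,-0.59]},
    {"fingers":-0.3,"xyz":[9.5,0.3,-0.9],"angular":[-0.29,0,-0.74]},
    {"fingers":-0.3,"xyz":[11.8,-0.2,-1.4],"angular":[-0.35,0,-0.89]},
    {"fingers":-0.3,"xyz":[14.2,-1.0,-2.0],"angular":[-0.42,0.01,-1.04]},
    {"fingers":-0.3,"xyz":[16.6,-2.1,-2.6],"angular":[-0.48,0.01,-1.19]},
    {"fingers":-0.3,"xyz":[19.0,-3.5,-3.3],"angular":[-0.55,0.01,-1.34]},
    {"fingers":-0.3,"xyz":[21.3,-5.1,-4.1],"angular":[-0.62,0.01,-1.49]},
    {"fingers":-0.3,"xyz":[23.5,-7.1,-4.8],"angular":[-0.69,0.02,-1.64]},
    {"fingers":-0.3,"xyz":[23.5,-7.1,-4.8],"angular":[-0.69,0.02,-1.64]},
  ],
)

```text
clock: 6.45
position: [0.4776, 0.0739, 0.2107]
ee_rot: [0.315, 2.393, -0.043]
force: [-0.1, -0.5, 0.6]
width: 0.65
```

```bash
python3 rec.py; python3 - <<'E'
from path import *
H=np.array([.513,.103,.153]); A=np.radians(48); Rg=rot(A)*RZ(np.pi); z=Rg.apply([0,0,1])
o=arm.observe(); R0=R.from_rotvec(o['ee_rot'])
for d in (-.07,-.005): print((R0.inv().apply(H+d*z-o['position'])*100).round(2),(R0.inv()*Rg).as_rotvec().round(3))
E
```

```text
[ 0.509  0.23  -1.232  2.433  1.53   0.73  -0.634] [0.478 0.074 0.211]
[ 1.89  2.86 -0.7 ] [-0.069 -0.002 -0.16 ]
[1.91 3.3  5.78] [-0.069 -0.002 -0.16 ]
```

Request:
jog_arm(
  moves=[
    {"fingers":-0.3,"xyz":[1.9,2.9,-0.7],"angular":[-0.07,0,-0.16]},
    {"fingers":-0.3,"xyz":[1.9,2.9,-0.7],"angular":[-0.07,0,-0.16]},
    {"fingers":-0.3,"xyz":[1.9,2.9,-0.7],"angular":[-0.07,0,-0.16]},
  ],
)

```text
clock: 6.82
position: [0.4675, 0.1058, 0.2053]
ee_rot: [0.096, 2.408, -0.033]
force: [-0.1, -0.1, 0.0]
width: 0.648
```

```bash
python3 - <<'E'
from path import *
H=np.array([.513,.103,.153]); A=np.radians(48); Rg=rot(A)*RZ(np.pi); z=Rg.apply([0,0,1])
o=arm.observe(); R0=R.from_rotvec(o['ee_rot'])
for d in (-.07,-.005): print((R0.inv().apply(H+d*z-o['position'])*100).round(2),(R0.inv()*Rg).as_rotvec().round(3))
b=imaging.get_image("side")[:,:,::-1];a=imaging.get_image("top")[:,:,::-1]
B=cv2.resize(b[190:320,215:345],(400,400),interpolation=cv2.INTER_CUBIC);A=cv2.resize(a[190:320,210:340],(400,400),interpolation=cv2.INTER_CUBIC)
cv2.imwrite("pics/c3.png",np.hstack([A,B]))
E
```

```text
[ 0.11  0.06 -0.06] [-0.001 -0.001 -0.004]
[0.11 0.07 6.44] [-0.001 -0.001 -0.004]
```

View pics/c3.png

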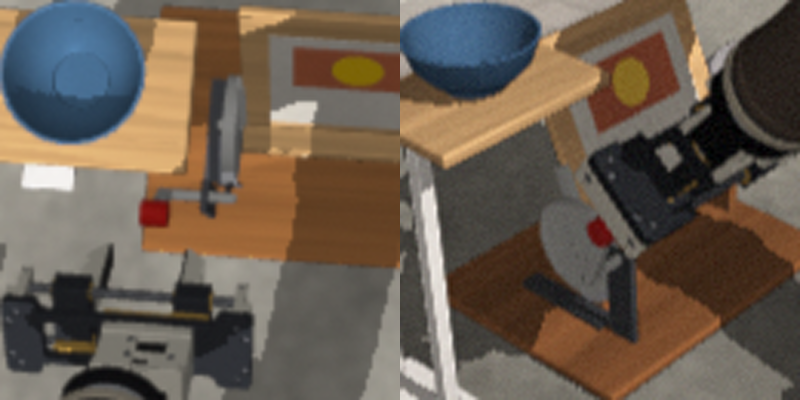

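The fingers straddle the red handle, with tips at about x 105 and 190 and the handle at 154. Going in, then gripping lightly.

Request:
jog_arm(
  moves=[
    {"fingers":-0.3,"xyz":[0.1,0.1,3],"angular":[0,0,0]},
    {"fingers":-0.3,"xyz":[0.1,0.1,6.4],"angular":[0,0,0]},
    {"fingers":-0.3,"xyz":[0.1,0.1,6.4],"angular":[0,0,0]},
    {"fingers":0.6,"xyz":[0.1,0.1,6.4],"angular":[0,0,0]},
    {"fingers":0.6,"xyz":[0.1,0.1,6.4],"angular":[0,0,0]},
    {"fingers":0.6,"xyz":[0.1,0.1,6.4],"angular":[0,0,0]},
    {"fingers":0.6,"xyz":[0.1,0.1,6.4],"angular":[0,0,0]},
    {"fingers":0.6,"xyz":[0.1,0.1,6.4],"angular":[0,0,0]},
  ],
  grip_force=5,
)

```text
clock: 7.92
position: [0.5091, 0.1069, 0.1575]
ee_rot: [0.086, 2.407, -0.029]
force: [-1.7, 5.7, 1.6]
width: 0.267
```

```bash
cat > lev.py <<'E'
from path import *
hnd=lambda th:W(P,(-.07-.062*np.sin(.45-th),.165,.095+.062*np.cos(.45-th)))
def shifts(th0,ths):
    o=arm.observe(); R0=R.from_rotvec(o['ee_rot']); print(o['joints'].round(2),o['position'].round(4),o['force'].round(1),o['width'])
    for t in ths: print(round(t,2),(R0.inv().apply(hnd(t)-hnd(th0))*100).round(2).tolist())
E
python3 - <<'E'
from lev import *
for s in(0,.1): shifts(s,[.3,.5,.7,.9])
E
```

```text
[ 0.34  0.46 -1.14  2.45  1.8   0.88 -0.71] [0.5091 0.1069 0.1575] [-1.7  5.7  1.6] 0.2674341693233759
0.3 [-1.68, -0.01, 0.78]
0.5 [-2.64, -0.01, 1.56]
0.7 [-3.43, -0.02, 2.51]
0.9 [-4.01, -0.03, 3.61]
[ 0.34  0.46 -1.14  2.45  1.8   0.88 -0.71] [0.5091 0.1069 0.1575] [-1.7  5.7  1.6] 0.2674341693233759
0.3 [-1.1, -0.01, 0.57]
0.5 [-2.06, -0.01, 1.36]
0.7 [-2.84, -0.02, 2.31]
0.9 [-3.42, -0.03, 3.41]
```

Request:
jog_arm(
  moves=[
    {"fingers":0.6,"xyz":[-0.6,0.3,0.2],"angular":[0,0,0]},
    {"fingers":0.6,"xyz":[-1.2,0.3,0.5],"angular":[0,0,0]},
    {"fingers":0.6,"xyz":[-1.7,0.3,0.8],"angular":[0,0,0]},
    {"fingers":0.6,"xyz":[-2.2,0.3,1.15],"angular":[0,0,0]},
    {"fingers":0.6,"xyz":[-2.6,0.3,1.55],"angular":[0,0,0]},
    {"fingers":0.6,"xyz":[-3.0,0.3,2.0],"angular":[0,0,0]},
    {"fingers":0.6,"xyz":[-3.4,0.3,2.5],"angular":[0,0,0]},
    {"fingers":0.6,"xyz":[-3.7,0.3,3.0],"angular":[0,0,0]},
    {"fingers":0.6,"xyz":[-3.9,0.3,3.4],"angular":[0,0,0]},
    {"fingers":0.6,"xyz":[-3.9,0.3,3.4],"angular":[0,0,0]},
  ],
)

```text
clock: 9.18
position: [0.5612, 0.1033, 0.1571]
ee_rot: [0.09, 2.409, -0.034]
force: [-0.1, -4.7, -2.0]
width: 0.263
```

```bash
python3 - <<'E'
from lev import *
shifts(.9,[.9]); b=imaging.get_image("side"); print(red(b)); print([ (t,proj("side",hnd(t)).round(1).tolist()) for t in (0,.5,.95)])
E
```

```text
[ 0.35  0.51 -1.09  2.35  1.81  0.85 -0.6 ] [0.5612 0.1033 0.1571] [-0.1 -4.7 -2. ] 0.26260248205865994
0.9 [0.0, 0.0, 0.0]
[]
[(0, [[284.3, 265.0]]), (0.5, [[275.6, 258.5]]), (0.95, [[268.4, 257.1]])]
```

Request:
jog_arm(
  moves=[
    {"fingers":-0.3,"xyz":[0,0,0],"angular":[0,0,0]},
    {"fingers":-0.3,"xyz":[0,0,0],"angular":[0,0,0]},
    {"fingers":-0.3,"xyz":[0,0,0],"angular":[0,0,0]},
    {"fingers":-0.3,"xyz":[0,0,-4],"angular":[0,0,0]},
    {"fingers":-0.3,"xyz":[0,0,-8],"angular":[0,0,0]},
    {"fingers":-0.3,"xyz":[0,0,-12],"angular":[0,0,0]},
    {"fingers":-0.3,"xyz":[0,0,-12],"angular":[0,0,0]},
  ],
)

```text
clock: 10.1
position: [0.4806, 0.1111, 0.2505]
ee_rot: [0.085, 2.4, -0.036]
force: [0.6, -0.8, 0.6]
width: 0.652
```

```bash
python3 - <<'E'
from lev import *
shifts(.9,[.9]); b=imaging.get_image("side");print(red(b),red(imaging.get_image("top"))); print([ (t,proj("top",hnd(t)).round(1).tolist()) for t in (0,.5,.95)])
# panel contact geometry
for th in (1.15,.9,.7,.61):
    c=W(P,pan(th,.1,-.02,.006)); print(th,c.round(3))
B=cv2.resize(b[170:320,215:365],(560,560),interpolation=cv2.INTER_CUBIC)[:,:,::-1]; cv2.imwrite("pics/c4.png",B)
E
```

```text
[ 0.55  0.08 -1.21  2.37  1.37  0.55 -0.31] [0.4806 0.1111 0.2505] [ 0.6 -0.8  0.6] 0.6519021493690351
0.9 [0.0, 0.0, 0.0]
[] []
[(0, [[260.3, 261.2]]), (0.5, [[260.9, 249.7]]), (0.95, [[262.1, 239.9]])]
1.15 [ 0.628 -0.091  0.159]
0.9 [ 0.65  -0.093  0.147]
0.7 [ 0.665 -0.094  0.134]
0.61 [ 0.671 -0.094  0.127]
```

View pics/c4.png

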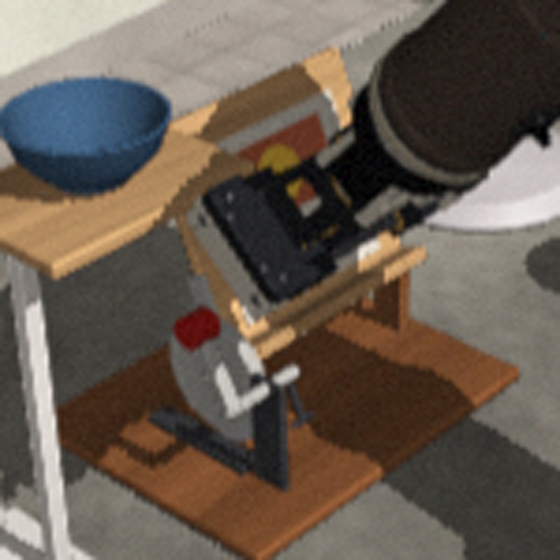

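The handle is at about (268,258) in full-image pixels, which matches the predicted 0.95 position, so the lever is over. Next is the panel push.

```bash
cat > push.py <<'E'
from lev import *
A=np.radians(48); Rg=rot(A)*RZ(np.pi); z=Rg.apply([0,0,1])
d=.12
tcp=lambda th,back=0:W(P,pan(th,d,-.02,.0055))-(.017+back)*z
if __name__=="__main__":
    q=arm.observe()['joints'].copy(); o=arm.observe(); R0=R.from_rotvec(o['ee_rot']); print(o['position'].round(4),o['force'].round(1),o['clock'])
    T=[(o['position']*.5+tcp(1.2,.05)*.5),tcp(1.2,.05),tcp(1.18,.01)]+[tcp(t) for t in np.arange(1.1,.6,-.07)]+[tcp(.61)]
    x=o['position']
    for p in T:
        for s in np.linspace(0,1,5)[1:]: q=step(q,x+(p-x)*s,Rg)
        x=p; print((R0.inv().apply(p-o['position'])*100).round(1).tolist(),(R0.inv()*Rg).as_rotvec().round(3).tolist(),q.round(2),np.abs(err(q,p,Rg)).max().round(3))
E
python3 push.py
```

```text
[0.4812 0.1096 0.2475] [ 1.1 -0.3  0.6] 10.2
[-3.8, -9.5, 4.7] [0.001, 0.001, 0.002] [ 0.73  0.16 -1.05  2.35  1.59  0.36 -0.23] 0.0
[-7.6, -18.9, 9.4] [0.001, 0.001, 0.002] [ 0.86  0.27 -0.92  2.25  1.71  0.25 -0.09] 0.0
[-7.7, -18.9, 13.6] [0.001, 0.001, 0.002] [ 0.83  0.41 -0.95  2.23  1.87  0.36 -0.21] 0.0
[-8.1, -18.9, 15.5] [0.001, 0.001, 0.002] [ 0.81  0.46 -0.95  2.21  1.9   0.4  -0.22] 0.0
[-8.4, -18.9, 16.3] [0.001, 0.001, 0.002] [ 0.79  0.48 -0.94  2.19  1.9   0.41 -0.21] 0.0
[-8.7, -18.9, 17.1] [0.001, 0.001, 0.002] [ 0.78  0.5  -0.94  2.18  1.91  0.42 -0.21] 0.0
[-8.9, -18.9, 17.9] [0.001, 0.001, 0.002] [ 0.77  0.52 -0.93  2.17  1.92  0.43 -0.21] 0.0
[-9.0, -18.9, 18.7] [0.001, 0.001, 0.002] [ 0.77  0.54 -0.93  2.16  1.93  0.45 -0.22] 0.0
[-9.1, -18.9, 19.6] [0.001, 0.001, 0.002] [ 0.76  0.56 -0.93  2.15  1.94  0.46 -0.22] 0.0
[-9.1, -18.9, 20.4] [0.001, 0.001, 0.002] [ 0.75  0.58 -0.92  2.14  1.96  0.47 -0.23] 0.0
[-9.1, -18.9, 21.2] [0.001, 0.001, 0.002] [ 0.74  0.6  -0.92  2.14  1.98  0.48 -0.23] 0.0
[-9.1, -18.9, 21.2] [0.001, 0.001, 0.002] [ 0.74  0.6  -0.92  2.14  1.98  0.48 -0.23] 0.0
```

Request:
jog_arm(
  moves=[
    {"fingers":1,"xyz":[-2,-5,0],"angular":[0,0,0]},
    {"fingers":1,"xyz":[-3.8,-9.5,3],"angular":[0,0,0]},
    {"fingers":1,"xyz":[-6,-14.5,6],"angular":[0,0,0]},
    {"fingers":1,"xyz":[-7.6,-18.9,9.4],"angular":[0,0,0]},
    {"fingers":1,"xyz":[-7.6,-18.9,9.4],"angular":[0,0,0]},
    {"fingers":1,"xyz":[-7.6,-18.9,9.4],"angular":[0,0,0]},
    {"fingers":1,"xyz":[-7.6,-18.9,9.4],"angular":[0,0,0]},
  ],
)

```text
clock: 11.08
position: [0.5857, -0.0855, 0.2266]
ee_rot: [0.086, 2.41, -0.03]
force: [0.5, 0.2, -0.1]
width: 0.004
```

```bash
python3 push.py | sed 's/\[[^]]*\] [0-9.]*$//'; python3 -c "from cell import arm;print(arm.observe()['width'])"
```

```text
[ 0.5857 -0.0855  0.2266] 
[-0.1, -0.1, -0.0] [0.005, -0.003, 0.002] 
[-0.2, -0.2, -0.1] [0.005, -0.003, 0.002] 
[-0.3, -0.3, 4.1] [0.005, -0.003, 0.002] 
[-0.8, -0.3, 6.0] [0.005, -0.003, 0.002] 
[-1.1, -0.3, 6.8] [0.005, -0.003, 0.002] 
[-1.3, -0.3, 7.6] [0.005, -0.003, 0.002] 
[-1.5, -0.3, 8.4] [0.005, -0.003, 0.002] 
[-1.7, -0.3, 9.2] [0.005, -0.003, 0.002] 
[-1.8, -0.3, 10.0] [0.005, -0.003, 0.002] 
[-1.8, -0.3, 10.9] [0.005, -0.003, 0.002] 
[-1.8, -0.3, 11.7] [0.005, -0.003, 0.002] 
[-1.8, -0.3, 11.7] [0.005, -0.003, 0.002] 
0.004120479013728328
```

Request:
jog_arm(
  moves=[
    {"fingers":1,"xyz":[-0.3,-0.3,3],"angular":[0,0,0]},
    {"fingers":1,"xyz":[-0.4,-0.3,5],"angular":[0,0,0]},
    {"fingers":1,"xyz":[-0.8,-0.3,6],"angular":[0,0,0]},
    {"fingers":1,"xyz":[-1.1,-0.3,6.8],"angular":[0,0,0]},
    {"fingers":1,"xyz":[-1.3,-0.3,7.6],"angular":[0,0,0]},
    {"fingers":1,"xyz":[-1.5,-0.3,8.4],"angular":[0,0,0]},
    {"fingers":1,"xyz":[-1.7,-0.3,9.2],"angular":[0,0,0]},
    {"fingers":1,"xyz":[-1.8,-0.3,10],"angular":[0,0,0]},
    {"fingers":1,"xyz":[-1.8,-0.3,10.9],"angular":[0,0,0]},
    {"fingers":1,"xyz":[-1.8,-0.3,11.5],"angular":[0,0,0]},
    {"fingers":1,"xyz":[-1.8,-0.3,11.5],"angular":[0,0,0]},
    {"fingers":1,"xyz":[-1.8,-0.3,11.5],"angular":[0,0,0]},
  ],
)

```text
clock: 12.58
position: [0.6762, -0.0968, 0.1541]
ee_rot: [0.089, 2.408, -0.033]
force: [0.0, 0.3, 0.6]
width: 0.007
```

```bash
python3 - <<'E'
from push import *
o=arm.observe(); r=R.from_rotvec(o['ee_rot'])
# panel angle from tip corners touching face (offset 5 mm above hinge plane)
for sx in(-.0095,.0095):
    t=o['position']+r.apply([sx,0,.017]); s=R.from_euler('z',.0754).apply(t-[P[0],P[1],0]); u=np.array([s[0],s[2]-.065]); L=np.hypot(*u)
    print("angle",np.degrees(np.arctan2(u[1],u[0])-np.arcsin(.005/L)).round(2),L.round(3))
b=imaging.get_image("side"); B=cv2.resize(b[170:320,215:365],(560,560),interpolation=cv2.INTER_CUBIC)[:,:,::-1]
t=imaging.get_image("top");B2=cv2.resize(t[180:280,240:380],(560,400),interpolation=cv2.INTER_CUBIC)[:,:,::-1]
cv2.imwrite("pics/c5.png",cv2.resize(np.vstack([B[:330],cv2.resize(B2,(560,270))]),(560,600)))
E
```

```text
angle 36.89 0.131
angle 36.03 0.112
```

Request:
jog_arm(
  moves=[
    {"fingers":1,"xyz":[0,0,-4],"angular":[0,0,0]},
    {"fingers":1,"xyz":[0,0,-9],"angular":[0,0,0]},
    {"fingers":1,"xyz":[0,5,-14],"angular":[0,0,0]},
    {"fingers":-0.3,"xyz":[2,10,-17],"angular":[0,0,0]},
    {"fingers":-0.3,"xyz":[5,15,-20],"angular":[0,0,0]},
    {"fingers":-0.3,"xyz":[7,20,-20],"angular":[0,0,0]},
    {"fingers":-0.3,"xyz":[7,20,-20],"angular":[0,0,0]},
  ],
)

```text
clock: 13.55
position: [0.5039, 0.1222, 0.2569]
ee_rot: [0.077, 2.407, -0.027]
force: [0.8, -0.6, -0.0]
width: 0.349
```

```bash
python3 - <<'E'
from push import *
o=arm.observe(); print(o['joints'].round(2))
shifts(.9,[.9])
b=imaging.get_image("side"); t=imaging.get_image("top"); print(red(b),red(t))
for th in (.55,.61,.67): print(th,[proj(n,W(P,pan(th,.185,y,0))).round(1).tolist() for n in("top","side") for y in(.1,-.1)])
B=cv2.resize(b[180:280,240:380],(560,300),interpolation=cv2.INTER_CUBIC)
B2=cv2.resize(t[160:280,240:380],(560,300),interpolation=cv2.INTER_CUBIC)
cv2.imwrite("pics/c6.png",np.vstack([B,B2])[:,:,::-1])
h=hnd(.93); R0=R.from_rotvec(o['ee_rot'])
for d in (-.10,-.06,-.007): print((R0.inv().apply(h+d*z-o['position'])*100).round(1).tolist(),(R0.inv()*Rg).as_rotvec().round(3).tolist())
E
```

```text
[ 0.46  0.12 -1.14  2.32  1.34  0.57 -0.25]
[ 0.46  0.12 -1.14  2.32  1.34  0.57 -0.25] [0.5039 0.1222 0.2569] [ 0.8 -0.6 -0. ] 0.3493641648913645
0.9 [0.0, 0.0, 0.0]
[((np.int32(268), np.int32(256), np.int32(6), np.int32(6), np.int32(17)), (np.float64(270.8), np.float64(258.5)))] []
0.55 [[[292.2, 167.2]], [[367.4, 172.4]], [[236.5, 218.8]], [[285.6, 195.6]]]
0.61 [[[291.8, 168.5]], [[367.7, 173.8]], [[237.6, 216.6]], [[286.9, 193.5]]]
0.67 [[[291.4, 170.0]], [[367.9, 175.4]], [[238.9, 214.6]], [[288.3, 191.5]]]
[2.5, -1.8, 2.2] [0.01, 0.001, 0.007]
[2.5, -1.9, 6.2] [0.01, 0.001, 0.007]
[2.5, -1.9, 11.5] [0.01, 0.001, 0.007]
```

View pics/c6.png

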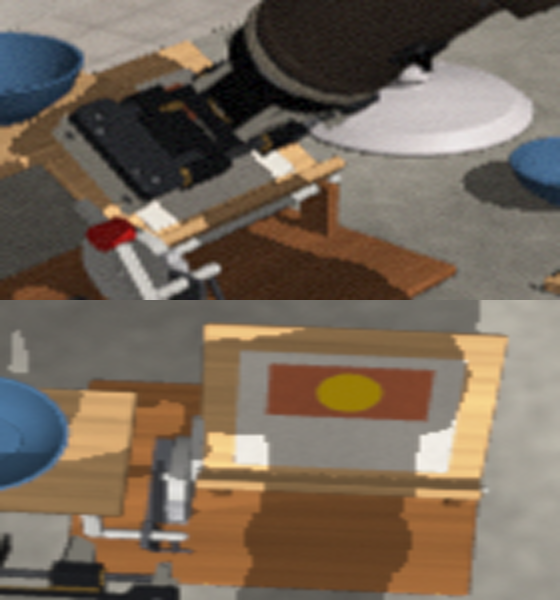

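```bash
python3 - <<'E'
from push import *
for n in(-.005,.005):
  for th in (.55,.61,.67): print(n,th,[proj("top",W(P,pan(th,.185,y,n))).round(1).tolist() for y in(.1,-.1)])
K,r,t=cam("top"); print(-cv2.Rodrigues(r)[0].T@t)
E
```

```text
-0.005 0.55 [[[292.3, 166.7]], [[367.3, 171.9]]]
-0.005 0.61 [[[292.0, 167.8]], [[367.6, 173.1]]]
-0.005 0.67 [[[291.6, 169.3]], [[367.8, 174.6]]]
0.005 0.55 [[[292.0, 167.7]], [[367.6, 173.0]]]
0.005 0.61 [[[291.6, 169.1]], [[367.8, 174.4]]]
0.005 0.67 [[[291.2, 170.8]], [[368.0, 176.2]]]
[ 0.43947184 -0.04643014  1.30185205]
```

Top-view panel corners at (290.8,170) and (367,175.2) give about 0.64 rad, which agrees with the tip contact estimate of 36° (0.63). Now re-gripping the lever.

Request:
jog_arm(
  moves=[
    {"fingers":0.0,"xyz":[2.5,-1.9,2],"angular":[0,0,0]},
    {"fingers":0.0,"xyz":[2.5,-1.9,2],"angular":[0,0,0]},
    {"fingers":0.0,"xyz":[2.5,-1.9,6],"angular":[0.01,0,0.01]},
    {"fingers":0.0,"xyz":[2.5,-1.9,9],"angular":[0.01,0,0.01]},
    {"fingers":0.0,"xyz":[2.5,-1.9,11.3],"angular":[0.01,0,0.01]},
    {"fingers":0.0,"xyz":[2.5,-1.9,11.3],"angular":[0.01,0,0.01]},
    {"fingers":0.6,"xyz":[2.5,-1.9,11.3],"angular":[0.01,0,0.01]},
    {"fingers":0.6,"xyz":[2.5,-1.9,11.3],"angular":[0.01,0,0.01]},
    {"fingers":0.6,"xyz":[2.5,-1.9,11.3],"angular":[0.01,0,0.01]},
    {"fingers":0.6,"xyz":[2.5,-1.9,11.3],"angular":[0.01,0,0.01]},
  ],
)

```text
clock: 14.9
position: [0.5596, 0.0967, 0.1567]
ee_rot: [0.099, 2.408, -0.033]
force: [-0.6, 10.4, -3.6]
width: 0.402
```

```bash
python3 - <<'E'
from lev import *
shifts(.93,[.8,.65,.5,.35,.2,.1,.05])
E
```

```text
[ 0.32  0.47 -1.01  2.36  1.83  0.8  -0.63] [0.5596 0.0967 0.1567] [-0.6 10.4 -3.6] 0.4021021008239442
0.8 [0.33, -0.0, -0.73]
0.65 [0.83, -0.01, -1.52]
0.5 [1.44, -0.01, -2.22]
0.35 [2.14, -0.02, -2.82]
0.2 [2.93, -0.02, -3.31]
0.1 [3.5, -0.03, -3.57]
0.05 [3.79, -0.03, -3.68]
```

The gripper is about 6 mm off in y, with only one finger on the handle. Centring it.

Request:
jog_arm(
  moves=[
    {"fingers":0.3,"xyz":[0,0.4,0],"angular":[0,0,0]},
    {"fingers":0.6,"xyz":[0,0.7,0],"angular":[0,0,0]},
    {"fingers":0.6,"xyz":[0,0.7,0],"angular":[0,0,0]},
    {"fingers":0.6,"xyz":[0,0.7,0],"angular":[0,0,0]},
    {"fingers":0.6,"xyz":[0,0.7,0],"angular":[0,0,0]},
  ],
)

```text
clock: 15.52
position: [0.5608, 0.1031, 0.1569]
ee_rot: [0.1, 2.407, -0.035]
force: [-0.6, 9.6, -0.3]
width: 0.255
```

```bash
python3 - <<'E'
from lev import *
shifts(.93,[.8,.65,.5,.35,.2,.1,.05])
print(red(imaging.get_image("side")))
E
```

```text
[ 0.3   0.48 -1.01  2.35  1.82  0.81 -0.63] [0.5608 0.1031 0.1569] [-0.6  9.6 -0.3] 0.25498353142322505
0.8 [0.33, -0.0, -0.73]
0.65 [0.83, -0.01, -1.52]
0.5 [1.43, -0.02, -2.22]
0.35 [2.14, -0.02, -2.83]
0.2 [2.93, -0.03, -3.32]
0.1 [3.49, -0.03, -3.58]
0.05 [3.78, -0.03, -3.69]
[]
```

Request:
jog_arm(
  moves=[
    {"fingers":0.6,"xyz":[0.3,0.4,-0.7],"angular":[0,0,0]},
    {"fingers":0.6,"xyz":[0.8,0.4,-1.5],"angular":[0,0,0]},
    {"fingers":0.6,"xyz":[1.1,0.4,-1.9],"angular":[0,0,0]},
    {"fingers":0.6,"xyz":[1.4,0.4,-2.2],"angular":[0,0,0]},
    {"fingers":0.6,"xyz":[1.8,0.4,-2.5],"angular":[0,0,0]},
    {"fingers":0.6,"xyz":[2.2,0.4,-2.8],"angular":[0,0,0]},
    {"fingers":0.6,"xyz":[2.6,0.4,-3.1],"angular":[0,0,0]},
    {"fingers":0.6,"xyz":[2.9,0.4,-3.3],"angular":[0,0,0]},
    {"fingers":0.6,"xyz":[3.3,0.4,-3.5],"angular":[0,0,0]},
    {"fingers":0.6,"xyz":[3.3,0.4,-3.5],"angular":[0,0,0]},
  ],
)

```text
clock: 16.82
position: [0.5128, 0.107, 0.1585]
ee_rot: [0.106, 2.409, -0.043]
force: [-1.0, -5.8, 1.0]
width: 0.263
```

Request:
jog_arm(
  moves=[
    {"fingers":0.2,"xyz":[0,0,0],"angular":[0,0,0]},
    {"fingers":-0.3,"xyz":[0,0,0],"angular":[0,0,0]},
    {"fingers":-0.3,"xyz":[0,0,0],"angular":[0,0,0]},
    {"fingers":-0.3,"xyz":[0,0,0],"angular":[0,0,0]},
    {"fingers":-0.3,"xyz":[0,0,-3],"angular":[0,0,0]},
    {"fingers":-0.3,"xyz":[0,0,-8],"angular":[0,0,0]},
    {"fingers":-0.3,"xyz":[0,0,-13],"angular":[0,0,0]},
    {"fingers":-0.3,"xyz":[0,0,-13],"angular":[0,0,0]},
    {"fingers":-0.3,"xyz":[0,-6,-13],"angular":[0,0,0]},
    {"fingers":-0.3,"xyz":[0,-12,-13],"angular":[0,0,0]},
    {"fingers":-0.3,"xyz":[0,-18,-13],"angular":[0,0,0]},
    {"fingers":-0.3,"xyz":[0,-18,-13],"angular":[0,0,0]},
  ],
)

```text
clock: 18.32
position: [0.4125, -0.0593, 0.2578]
ee_rot: [0.106, 2.409, -0.042]
force: [0.2, -0.2, 0.7]
width: 0.652
```

```bash
python3 - <<'E'
from lev import *
o=arm.observe(); print(o['position'],o['dq'].round(3),o['force'].round(1))
b=imaging.get_image("side"); t=imaging.get_image("top"); print(red(b),red(t))
print([(x,proj("side",hnd(x)).round(1).tolist(),proj("top",hnd(x)).round(1).tolist()) for x in (0,.13,.25,.95)])
B=cv2.resize(b[180:300,220:360],(560,300),interpolation=cv2.INTER_CUBIC)
B2=cv2.resize(t[160:280,240:380],(560,300),interpolation=cv2.INTER_CUBIC)
cv2.imwrite("pics/c7.png",np.vstack([B,B2])[:,:,::-1])
E
```

```text
[ 0.41250315 -0.05931447  0.25780222] [-1.293 -0.123  2.099  0.115 -0.996 -0.138  1.845] [ 0.2 -0.2  0.7]
[((np.int32(279), np.int32(259), np.int32(11), np.int32(11), np.int32(71)), (np.float64(284.5), np.float64(263.7)))] [((np.int32(256), np.int32(256), np.int32(9), np.int32(9), np.int32(66)), (np.float64(259.6), np.float64(260.7)))]
[(0, [[284.3, 265.0]], [[260.3, 261.2]]), (0.13, [[282.1, 262.9]], [[260.4, 258.3]]), (0.25, [[280.0, 261.2]], [[260.5, 255.5]]), (0.95, [[268.4, 257.1]], [[262.1, 239.9]])]
```

View pics/c7.png

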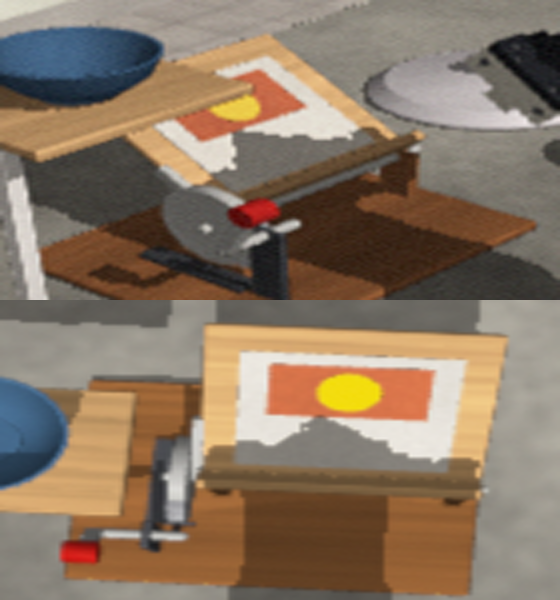

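The final view shows the red handle back at (284,264), pawl about 0.03 rad. The panel's top-right corner at (287,195) corresponds to about 0.60 rad. I'll let the arm settle, then sign off.

Request:
jog_arm(
  moves=[
    {"fingers":-0.3,"xyz":[0,0,-1],"angular":[0,0,0]},
    {"fingers":-0.3,"xyz":[0,0,-1],"angular":[0,0,0]},
    {"fingers":-0.3,"xyz":[0,0,-1],"angular":[0,0,0]},
    {"fingers":-0.3,"xyz":[0,0,-1],"angular":[0,0,0]},
  ],
)

```text
clock: 18.92
position: [0.4062, -0.0572, 0.2649]
ee_rot: [0.104, 2.409, -0.042]
force: [-0.6, 0.1, 1.3]
width: 0.651
```

```bash
python3 -c "
from cell import arm,job
o=arm.observe();print(o['position'],o['dq'].round(3),o['force'].round(1)); print(job.sign_off())"
```

```text
[ 0.40621814 -0.0571847   0.26490868] [-0.002  0.001  0.011  0.    -0.005  0.003  0.003] [-0.6  0.1  1.3]
the job is handed in; nothing more can be done
None
```

I flipped the lever over to about 0.95 rad and pushed the panel back with closed fingertips. I then flipped the lever back and handed the job in at about 19 s; sign-off gives no verdict.

- **Panel slope:** My last checks put it at 0.60–0.64 rad (34–37°), inside the 30–40° band. Fingertip contact gave about 36°, the top view about 0.64 rad and the side view about 0.60 rad; the views differ by about 2°.
- **Pawl:** The red handle's position puts the joint at about 0.03 rad, so the pawl is in the teeth.
- **Robot:** At hand-in the arm was clear and at rest, with no contact force beyond sensor noise.
- **Bystanders:** I did not measure them again. The riser bowl and steamer lid appear in the last crops with no sign of having moved, and I felt no contact with any of them.

Two things went wrong and were mended:
- The first approach to the lever ran the arm into its joint limits. I had to back out and come in with the wrist turned the other way.
- The second grip on the lever was about 6 mm off sideways, with one finger pressing at around 10 N until I centred it.

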